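# Close a twin-screw press squarely on a sanding block

## Task

Close the twin-screw press on the sanding block in it: push the cross-bars of its two screws round clockwise, a little at a time and in turn, so that the platform with the block rises nearly level and never racks, until the block is pressed snugly against the packing under the head beam by both screws. Stop once both screws are snug; do not crush the block.

Things in the scene. Friction and masses are not known exactly. Their poses are not given: they have to be found in the camera images.
- press: Small bench press fixed to the table: wooden base 84x210x20 mm (own x, y, z), dark steel end cheeks and a head beam 50x206 mm, from 104 to 136 mm above the table. Origin: centre of the base's underside, on the table. Own z is up; own +y runs from its right screw to its left screw, two upright steel screws at own x = 0, y = +75 (left) and -75 mm (right).
- bed (a point): Centre of the top of the press's base, 20 mm above the table. Over it is the platform with a sanding block (66x116x34 mm, flat, its length along the press's own y) lying loose on it, and over that a plywood packing board with a strip at each end under the head beam. How far it stands out differs each time and is not told: its strips are 91 to 96 mm above the table, so the touch must be felt.
- bar_l (a point): On the axis of the left screw, at the middle of its cross-bar, 165 mm above the table. The bar is a level steel rod, 12 mm thick, through a hub of 24 mm diameter (141 to 177 mm above the table); it reaches 50 mm either side of the axis, a 16 mm ball at each end.
- bar_r (a point): The same for the right screw. Beneath each bar (underside 159 mm above the table) is free space down to the head beam (136 mm; round the axis a collar of 30 mm diameter up to 141 mm), so that closed fingertips let down beside the bar to about 147 mm above the table can push it round.
- screw_l (a joint): Turn of the left screw, rad; 0: its bar lies along the press's own x. Grows clockwise seen from above, which raises the left nut and end of the platform 3.0 mm a rad. Starts between -0.4 and 0.4. It stays where it is left; with the platform free, a push of about 3 N at 30 mm from the axis turns it (friction 0.10 N m).
- screw_r (a joint): The same for the right screw and end. Once the block bears on the packing, the push at 30 mm rises by 0.1 N per newton on that nut, within some tenths of a rad. At twice the free push (about 7 N) it is snug, some 20 to 30 N, which it keeps when let go. Turned much harder, it crushes the block (over 200 N on one nut).
- platform: The platform: pale wood, 60x172x16 mm, resting loose on the two nuts, its forked ends round their necks with 3 mm play. Origin: centre of its underside; own y along the press's own y; own z is up when level. Starts up to 0.02 rad out of level, the block 6 to 13 mm below the packing. More than 0.035 rad out of level (one screw 1.7 rad ahead of the other) counts as racked.
- nut_l: Brass nut on the left screw that carries the left end of the platform: a plate 54x28x8 mm with an 18 mm neck; origin: on the screw axis at the top of the plate, where the platform rests, 34 mm above the table at screw turn 0. Only moves up and down with the screw. Its load is the platform's weight (2 N) until the block bears.
- nut_r: The same on the right screw.

How it is judged:
At the end, for the whole second after the job is handed in: Both nuts, left to themselves, press up on the platform with more than 8 N each, so that the block is clamped under the beam by both screws, and the platform is within 0.015 rad of level (contact force between each of nut_l, nut_r and anything else above 8 N and angle between platform's own z axis and vertical below 0.015 rad); the robot touches nothing.
It fails at once if the platform is racked more than 0.035 rad out of level (angle between platform's own z axis and vertical above 0.035 rad).
It fails at once if the block is crushed: more than 200 N on one nut (contact force between any of nut_l, nut_r and anything else above 200 N).
It also fails if it takes over 72 s, if anything falls off the work surface, if the arm or the gripper's body presses on something with over 40 N, if the wrist force passes 120 N, or if a joint passes its speed limit or range.

## Robot

A 6-joint arm with a two-finger parallel gripper is mounted at the origin on a cart in front of the work surface, level with it; the furniture and walls round the work are solid. World frame = base frame: x ahead of the robot, y to its left, z up, the work surface at z = 0. Lengths are in m, angles in rad, forces in N, time in s.
With the tool pointing down it reaches from about 0.3 to 0.875 m from the base axis. Payload 6.4 kg.
Tool frame: the origin (TCP) lies at the very end of the fingers, on their centre line; the grasp point (between the pads) lies 19 mm behind it; z points along the fingers, y is the line along which they close (so a half turn about z gives the same grasp; the last joint's range is limited). The gripper opens to 88 mm and grips with 3 to 60 N. Pads are 18 mm wide; open, the fingers measure 123 mm over their backs; the gripper's body (75 mm by 187 mm) begins 45 mm behind the grasp point.
Start: joints at [0.956, 0.181, 1.607, -0, 1.354, -0.206], TCP at [0.229, 0.528, 0.239] pointing down, gripper open.
Joint ranges: [-2.99, 2.99], [-0.89, 2.07], [0.3, 2.58], [-1.14, 4.28], [0, 2.63], [-3.12, 3.12]. Speed limits (rad/s): [2.57, 2.57, 3.01, 3.14, 3.14, 3.14].

## Interface

Orientations are given as [roll, pitch, yaw] about the fixed x, y, z axes, in that order (R = Rz(yaw) Ry(pitch) Rx(roll)).
In Python, from cell import bot gives the robot as it stands.
- The arm moves only by the tool carry_out, never from a script. Its argument "increments" is a list of rows, each a list of 7 numbers: the shift along the tool's x, y, z in m, then the turn, a rotation vector about the tool's x, y, z in rad, then the opening, from 0 (shut) to 1 (fully open). In form: [[dx, dy, dz, wx, wy, wz, gripper], ...]. A call has exactly 10 rows; each row shifts and turns the commanded pose from where the row before left it, along the tool's axes as they then stand; what a row does not reach is not made up. A row lasts 1/10 s, in which the tool goes at most 50 mm and 8.59 degrees, less where a joint would pass 70% of its speed; a pose out of reach is approached as far as the arm can. A call is refused whole if a number of a shift passes 0.05 or a number of a turn 0.15, either way. A call with a gripper value outside its range is refused whole. The fingers move at their own pace and stop on an object; "newtons" is the grip in N (left out, the last holds). Time passes only in rows, so rows that do not move let the fingers close, or fill a call up. It gives the time, the measured TCP pose, the force, the opening and the grip force at its end, in the units of the state.
- bot.sense(): the state, without advancing time (a new reading comes with each control period).
- bot.grab_frame(name): name is "scene" or "top" or "wrist"; returns a dict with "img" (480x640x3 uint8, red, green, blue), "depth" (480x640 float32, m along the optical axis (not along the pixel's ray), 0 where there is no reading), "mtx" (3x3 intrinsics, pixels), "pose" (4x4, takes a point from camera to world coordinates). Camera axes: x right, y up, looking along -z (the intrinsics and any distortion apply to the point x, -y, -z); pixel columns grow to the right and rows downward; lengths in m; the calibration is good to about 2 mm. A picture is of the moment at which its call begins.
- bot.job_done(): hands the job in; it is judged then, once.
The state is a dict: "t": time; "qpos": joint angles; "dq": joint speeds; "joint_torque": joint torques, N m; "position": TCP position; "ee_rot": TCP orientation; "ft_force": force on the tool from outside, world axes, zero at the start; "torque": the same for the moment, N m; "finger_gap": opening from 0.0 (shut) to 1.0 (fully open); "grasp_force": force on a finger pad.
Only numpy, scipy, OpenCV 4.12 (cv2) and the standard library are available. Lean on these libraries where they do the work, as an engineer would, in place of code of your own. Each camera call takes 0.05 s, during which the arm holds its last target. There are 200 camera calls.

## Working session

There is one attempt and no reset: what is moved stays moved. The work goes in short steps, Python scripts to look and compute and a tool call to move; the robot and the scene stay as the last step left them, time stands still between calls to the robot, and variables do not carry over. Pictures are saved under pics/ and viewed, at most 10 in all, crops included, and the job is handed in when it is done.

Besides the shell and the picture viewer there is one more tool, called in YAML: its name, and indented under it one key for each argument. carry_out: Moves the arm, as the interface text tells. Its arguments: {"type":"object","properties":{"increments":{"type":"array"},"newtons":{"type":"number"}},"required":["increments"]}

```bash
ls; mkdir -p pics; python3 - <<'E'
from cell import bot
import cv2,numpy as np
s=bot.sense();print(s)
for n in("scene","top"):
    f=bot.grab_frame(n);cv2.imwrite(f"pics/{n}0.png",f["img"][:,:,::-1]);print(n,f["mtx"],f["pose"])
    np.savez(f"pics/{n}0.npz",**f)
E
```

```text
pics
{'t': 0.0, 'qpos': array([ 9.55675374e-01,  1.81561022e-01,  1.60795463e+00,  7.02687932e-06,
        1.35378751e+00, -2.06309828e-01]), 'dq': array([-0.00192729,  0.00121983,  0.00089746,  0.0012391 , -0.00161704,
       -0.00060633]), 'joint_torque': array([-1.40074000e-03, -4.33893549e+01, -3.41836166e+01,  7.01354700e-02,
        3.89498763e-02, -1.78112618e-04]), 'position': array([0.22825935, 0.52719613, 0.23782469]), 'ee_rot': array([-3.13991982e+00, -3.57111730e-04,  2.73277971e+00]), 'ft_force': array([-0.32024604,  0.3510352 , -0.0160293 ]), 'torque': array([-0.02303815, -0.04127056,  0.01336803]), 'grasp_force': 0.0, 'finger_gap': 1.0006620415641772}
scene [[592.9181645    0.         328.02977324]
 [  0.         592.9181645  239.17786379]
 [  0.           0.           1.        ]] [[ 0.57807209  0.47544779 -0.66316066 -0.06277505]
 [-0.81596883  0.3315906  -0.47354255 -0.31867381]
 [-0.00524692  0.81486016  0.57963384  0.62740261]
 [ 0.          0.          0.          1.        ]]
top [[612.11307917   0.         322.14913556]
 [  0.         612.11307917 238.00529132]
 [  0.           0.           1.        ]] [[-0.01899946  0.98054149 -0.1953904   0.34660461]
 [-0.99901274 -0.02646719 -0.0356797   0.05765274]
 [-0.04015686  0.1945196   0.9800763   0.967926  ]
 [ 0.          0.          0.          1.        ]]
```

View pics/top0.png

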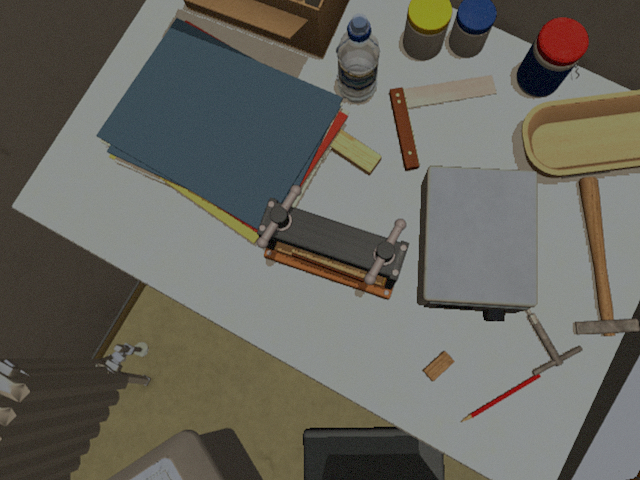

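View pics/scene0.png

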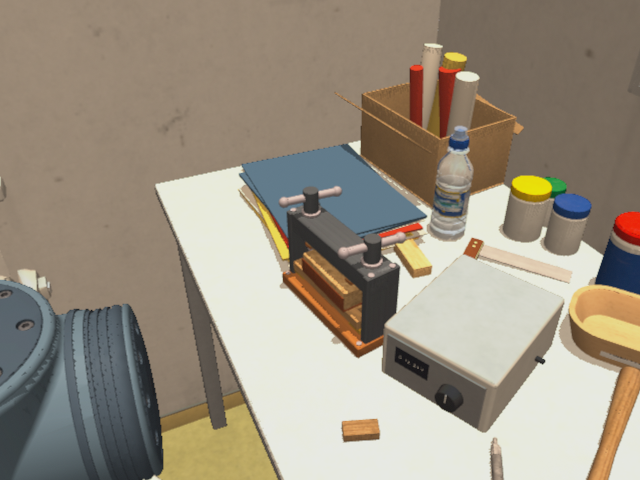

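The top view shows the press, with its left hub near (280,216) and its bar balls at (295,190) and (264,242). The right hub is near (386,251), with balls at (401,224) and (371,279). A grey box stands to its right, at x≈425–537. In the scene view the left balls are at (283,197) and (337,190), the right ones at (345,252) and (402,239).

```bash
cat > h.py <<'E'
import numpy as np,cv2
def ray(f,u,v):
    K=f["mtx"];P=f["pose"]
    d=P[:3,:3]@np.array([(u-K[0,2])/K[0,0],-(v-K[1,2])/K[1,1],-1]);return P[:3,3],d
def plane(f,u,v,z):
    o,d=ray(f,u,v);return o+d*(z-o[2])/d[2]
def dep(f,u,v):
    o,d=ray(f,u,v);return o+d*f["depth"][int(v),int(u)]
def tri(f,p,g,q):
    o1,d1=ray(f,*p);o2,d2=ray(g,*q)
    t=np.linalg.lstsq(np.c_[d1,-d2],o2-o1,rcond=None)[0]
    a=o1+t[0]*d1;b=o2+t[1]*d2;return (a+b)/2,np.linalg.norm(a-b)
E
python3 - <<'E'
from h import *
np.set_printoptions(precision=4,suppress=True)
T=dict(np.load("pics/top0.npz"));S=dict(np.load("pics/scene0.npz"))
for n,p,q in[("Lfar",(295,190),(337,190)),("Lnear",(264,242),(283,197)),("Rfar",(401,224),(402,239)),("Rnear",(371,279),(345,252))]:
    print(n,tri(T,p,S,q),plane(T,*p,.165),dep(T,*p),plane(S,*q,.165))
for p in[(430,175),(425,300),(480,200),(535,175),(150,120),(320,180),(357,30)]: print(p,dep(T,*p))
L=[plane(T,*p,.165)[:2] for p in[(295,190),(264,242),(401,224),(371,279)]]
l=(L[0]+L[1])/2;r=(L[2]+L[3])/2;d=l-r
print(l,r,np.linalg.norm(d),"yaw",np.arctan2(-d[0],d[1]))
for a,b in((0,1),(2,3)):
    e=L[a]-L[b];print("bar",np.linalg.norm(e),np.arctan2(e[1],e[0]))
E
```

```text
Lfar (array([0.5746, 0.1212, 0.1676]), np.float64(0.003214187286158311)) [0.5743 0.1226 0.165 ] [0.5724 0.1221 0.1718] [0.5795 0.1226 0.165 ]
Lnear (array([0.5007, 0.1635, 0.1777]), np.float64(0.0003659178670199819)) [0.5033 0.1651 0.165 ] [0.5019 0.164  0.1725] [0.5166 0.1773 0.165 ]
Rfar (array([ 0.5241, -0.0203,  0.1636]), np.float64(0.0029332198585335415)) [ 0.5229 -0.019   0.165 ] [ 0.5215 -0.0184  0.1716] [ 0.5235 -0.0222  0.165 ]
Rnear (array([0.4504, 0.0226, 0.1685]), np.float64(0.002851408831988053)) [0.4499 0.0236 0.165 ] [0.4485 0.0241 0.1761] [0.4554 0.0242 0.165 ]
(430, 175) [ 0.6094 -0.0707  0.1004]
(425, 300) [ 0.4272 -0.0547  0.0946]
(480, 200) [ 0.5696 -0.1407  0.1   ]
(535, 175) [ 0.6049 -0.2227  0.0994]
(150, 120) [0.7302 0.3643 0.0513]
(320, 180) [0.6368 0.0946 0.0002]
(357, 30) [0.788  0.0324 0.2013]
[0.5388 0.1438] [0.4864 0.0023] 0.15092292546957417 yaw -0.3545799542703012
bar 0.08272244835152326 -0.5387382402951079
bar 0.08450280579099975 -0.5279341351008369
```

carry_out:
  increments:
    - [-0.035,-0.0335,0,0,0,0,0]
    - [-0.035,-0.0335,0,0,0,0,0]
    - [-0.035,-0.0335,0,0,0,0,0]
    - [-0.035,-0.0335,0,0,0,0,0]
    - [-0.035,-0.0335,0,0,0,0,0]
    - [-0.035,-0.0335,0,0,0,0,0]
    - [-0.035,-0.0335,0,0,0,0,0]
    - [-0.035,-0.0335,0,0,0,0,0]
    - [-0.035,-0.0335,0,0,0,0,0]
    - [0,0,0,0,0,0,0]
  newtons: 10

```text
t: 1.1
position: [0.3996, 0.1209, 0.2387]
ee_rot: [-3.14, 0.001, 2.725]
ft_force: [-0.8, -0.4, -0.1]
finger_gap: 0.113
grasp_force: 0.0
```

```bash
python3 - <<'E'
from cell import bot
import cv2,numpy as np
np.set_printoptions(precision=4,suppress=True)
f=bot.grab_frame("wrist");cv2.imwrite("pics/w1.png",f["img"][:,:,::-1]);np.savez("pics/w1.npz",**f)
s=bot.sense();print(s["t"],s["position"],s["ee_rot"],s["ft_force"],s["torque"],s["finger_gap"],f["pose"])
E
```

```text
1.15 [0.3985 0.1232 0.2386] [-3.1414 -0.0002  2.7263] [-0.046   0.5034 -0.018 ] [-0.0067  0.0071  0.0017] 0.0719183449537543 [[ 0.4044 -0.8839 -0.2349  0.3401]
 [ 0.9146  0.391   0.1031  0.1467]
 [ 0.0007 -0.2565  0.9665  0.3844]
 [ 0.      0.      0.      1.    ]]
```

View pics/w1.png

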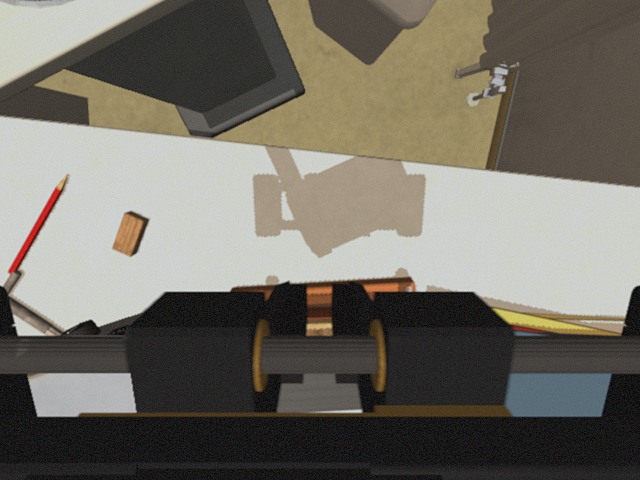

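The wrist view is blocked by the fingers, with the press at about (320,300) behind them. I'll refine the axes from the saved depth clouds of both fixed cameras instead.

```bash
python3 - <<'E'
from h import *
np.set_printoptions(precision=4,suppress=True)
for n in("top","scene"):
    f=dict(np.load(f"pics/{n}0.npz"));K=f["mtx"];v,u=np.mgrid[:480,:640];d=f["depth"]
    P=np.stack([(u-K[0,2])/K[0,0]*d,-(v-K[1,2])/K[1,1]*d,-d],-1).reshape(-1,3)@f["pose"][:3,:3].T+f["pose"][:3,3]
    P=P[d.ravel()>0]
    for m,c in(("L",(.539,.144)),("R",(.4864,.0023))):
        r=np.linalg.norm(P[:,:2]-c,axis=1)
        q=P[(r<.055)&(P[:,2]>.148)&(P[:,2]<.19)]
        top=q[q[:,2]>.1745]
        bar=q[(np.linalg.norm(q[:,:2]-c,axis=1)>.017)&(q[:,2]>.166)][:,:2]
        w,V=np.linalg.eigh(np.cov(bar.T));e=V[:,1]
        s=(bar-bar.mean(0))@e
        rect=cv2.minAreaRect(bar.astype(np.float32))
        print(n,m,len(q),"hubtop",top.mean(0),len(top),"rect",rect,"ang",np.arctan(e[1]/e[0]),"barcen",bar.mean(0)+e*(s.max()+s.min())/2,s.ptp() if hasattr(s,'ptp') else np.ptp(s))
    for zz in((.13,.142),):
        q=P[(P[:,2]>.13)&(P[:,2]<.139)&(np.linalg.norm(P[:,:2]-(.5126,.073),axis=1)<.13)][:,:2]
        print(n,"beam",cv2.minAreaRect(q.astype(np.float32)))
E
```

```text
top L 822 hubtop [0.5373 0.144  0.1769] 229 rect ((0.5374360680580139, 0.1441471427679062), (0.014978584833443165, 0.09903539717197418), 57.450538635253906) ang -0.5730875097431217 barcen [0.5372 0.1438] 0.09904114697559642
top R 815 hubtop [0.4855 0.0039 0.1769] 249 rect ((0.48584091663360596, 0.0038158074021339417), (0.014710437506437302, 0.09908343106508255), 59.3427848815918) ang -0.5336908064256956 barcen [0.4858 0.0037] 0.09908092132753174
top beam ((0.5117201805114746, 0.07428266108036041), (0.20641955733299255, 0.05628392472863197), 69.86524963378906)
scene L 759 hubtop [0.5378 0.141  0.1774] 122 rect ((0.5368114709854126, 0.14068597555160522), (0.013768183998763561, 0.09737950563430786), 56.12556076049805) ang -0.5764473088649231 barcen [0.5367 0.1405] 0.09735555407550564
scene R 948 hubtop [0.485  0.0014 0.1774] 171 rect ((0.4854808449745178, 0.0011759698390960693), (0.013305344618856907, 0.0987485721707344), 59.551177978515625) ang -0.5397809819715674 barcen [0.4849 0.0001] 0.09877903681744946
scene beam ((0.5126962661743164, 0.07177191972732544), (0.20828309655189514, 0.057354360818862915), 69.8082504272461)
```

```bash
cat >> h.py <<'E'
AX={"L":np.array([.537,.1425]),"R":np.array([.4853,.0025])}
R0,S0=.028,.0235
def target(scr,phi,yaw):   # tool centre beside bar end at world angle phi
    u=np.array([np.cos(phi),np.sin(phi)]);n=np.array([-u[1],u[0]])
    return AX[scr]+R0*u+S0*n
def go(s,scr,phi,yaw):
    p,y=s["position"],s["ee_rot"][2]
    d=target(scr,phi,yaw)-p[:2];w=(y-yaw+np.pi)%(2*np.pi)-np.pi
    tx=np.cos(y)*d[0]+np.sin(y)*d[1];ty=np.sin(y)*d[0]-np.cos(y)*d[1]
    print("target",target(scr,phi,yaw),"tool shift %.4f %.4f  |%.3f|  wz %.3f  z now %.4f"%(tx,ty,np.hypot(tx,ty),w,p[2]))
def moment(s,scr):
    r=s["position"][:2]-AX[scr];F=s["ft_force"]
    print("t",s["t"],"pos",s["position"],"yaw %.3f"%s["ee_rot"][2],"F",F,"M",s["torque"],"rxF %.3f"%(r[0]*F[1]-r[1]*F[0]),"+Mz %.3f"%(r[0]*F[1]-r[1]*F[0]+s["torque"][2]))
np.set_printoptions(precision=4,suppress=True)
E
python3 - <<'E'
from h import *
from cell import bot
go(bot.sense(),"R",2.905,2.905)
for t in(.1,.12,.14): c,s=np.cos(t),np.sin(t);print(t,R0*(c-1)+S0*s,R0*s+S0*(1-c))
E
```

```text
target [ 0.4526 -0.0138] tool shift -0.1047 -0.1036  |0.147|  wz -0.179  z now 0.2386
0.1 0.0022062019189851845 0.0029127377820775814
0.12 0.00261187867519786 0.003520938861523885
0.14 0.003005311088093397 0.00413713129904165
```

carry_out:
  increments:
    - [-0.0262,-0.0259,0,0,0,0,0]
    - [-0.0262,-0.0259,0,0,0,0,0]
    - [-0.0262,-0.0259,0,0,0,0,0]
    - [-0.0261,-0.0259,0,0,0,0,0]
    - [0,0,0,0,0,-0.09,0]
    - [0,0,0.02,0,0,-0.09,0]
    - [0,0,0.03,0,0,0,0]
    - [0,0,0.03,0,0,0,0]
    - [0,0,0.01,0,0,0,0]
    - [0,0,0,0,0,0,0]

```text
t: 2.15
position: [0.4514, -0.0094, 0.1473]
ee_rot: [3.141, -0.004, 2.914]
ft_force: [0.9, 0.7, 0.4]
finger_gap: 0.003
grasp_force: 0.0
```

```bash
python3 - <<'E'
from h import *
from cell import bot
s=bot.sense();moment(s,"R");go(s,"R",2.905,2.905)
f=bot.grab_frame("top");cv2.imwrite("pics/top2.png",cv2.resize(f["img"][130:350,200:480,::-1],None,fx=2.5,fy=2.5))
E
```

```text
t 2.15 pos [ 0.4514 -0.0094  0.1473] yaw 2.914 F [0.8964 0.6825 0.3594] M [0.026  0.0217 0.0268] rxF -0.012 +Mz 0.014
target [ 0.4526 -0.0138] tool shift -0.0021 -0.0040  |0.005|  wz 0.009  z now 0.1473
```

View pics/top2.png

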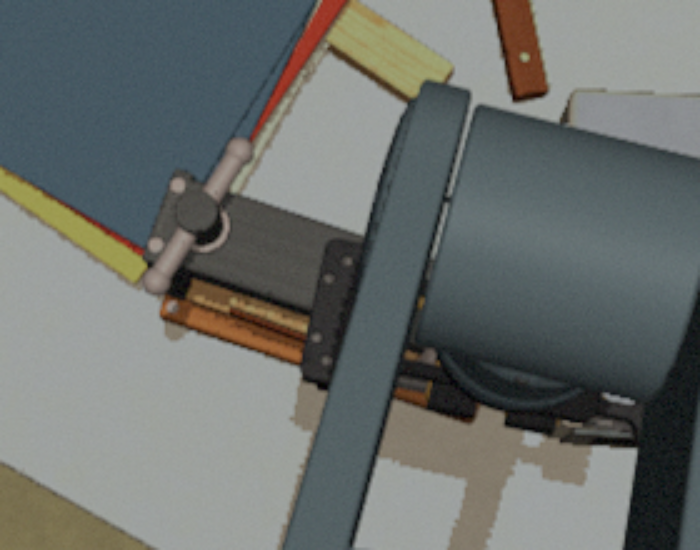

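The top crop shows the left bar at about (200,210), free and unmoved. The arm hides the right screw. I'll check whether the TCP has settled.

```bash
python3 - <<'E'
from h import *
from cell import bot
s=bot.sense();moment(s,"R");go(s,"R",2.905,2.905)
E
```

```text
t 2.2 pos [ 0.4525 -0.0099  0.1488] yaw 2.914 F [-0.1107  0.403   1.1235] M [ 0.0174 -0.0458  0.0135] rxF -0.015 +Mz -0.001
target [ 0.4526 -0.0138] tool shift -0.0010 -0.0037  |0.004|  wz 0.009  z now 0.1488
```

carry_out:
  increments:
    - [-0.001,-0.0035,0,0,0,0,0]
    - [0.0026,0.0035,0,0,0,0.12,0]
    - [0.0026,0.0035,0,0,0,0.12,0]
    - [0.0026,0.0035,0,0,0,0.12,0]
    - [0.0026,0.0035,0,0,0,0.12,0]
    - [0.0026,0.0035,0,0,0,0.12,0]
    - [0.0026,0.0035,0,0,0,0.12,0]
    - [0.0026,0.0035,0,0,0,0.12,0]
    - [0.0026,0.0035,0,0,0,0.12,0]
    - [0.0026,0.0035,0,0,0,0.12,0]

```text
t: 3.2
position: [0.4554, 0.0227, 0.15]
ee_rot: [-3.141, 0.0, 1.828]
ft_force: [-4.8, 0.8, 2.4]
finger_gap: 0.004
grasp_force: 1.9
```

```bash
python3 - <<'E'
from h import *
from cell import bot
s=bot.sense();moment(s,"R");y=s["ee_rot"][2];go(s,"R",y,y)
f=bot.grab_frame("scene");cv2.imwrite("pics/sc3.png",cv2.resize(f["img"][170:370,230:470,::-1],None,fx=2.5,fy=2.5))
s=bot.sense();go(s,"R",y,y);go(s,"L",2.57+.3,2.57+.3)
E
```

```text
t 3.2 pos [0.4554 0.0227 0.15  ] yaw 1.828 F [-4.7664  0.7871  2.4267] M [-0.0041  0.7003  0.0997] rxF 0.073 +Mz 0.172
target [0.4554 0.0236] tool shift 0.0009 0.0003  |0.001|  wz 0.000  z now 0.1500
target [0.4554 0.0236] tool shift 0.0006 -0.0003  |0.001|  wz -0.006  z now 0.1501
target [0.5037 0.1274] tool shift 0.0891 0.0723  |0.115|  wz -1.048  z now 0.1501
```

View pics/sc3.png

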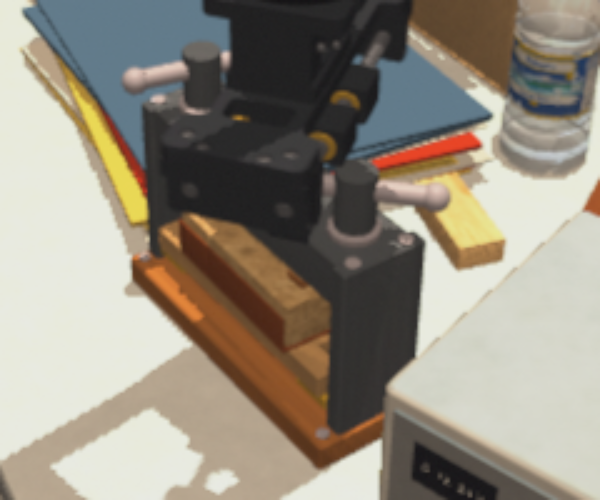

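The scene crop shows the right bar (hub ~(355,200)) turned as planned, with the block still well below the packing. Next is the left screw.

```bash
cat >> h.py <<'E'
def plan(s,scr,phi,yaw,n=8,zt=.192,zb=.148):
    # row 0 backs off+lifts, rows 1..n-2 travel at zt, last goes down; yaw spread over rows
    p,y=s["position"].copy(),s["ee_rot"][2]
    w=(y-yaw+np.pi)%(2*np.pi)-np.pi
    g=np.r_[target(scr,phi,yaw)];W=[p+[0,0,zt-p[2]]]
    for k in range(1,n-1): q=(k/(n-2));W.append(np.r_[p[:2]+(g-p[:2])*q,zt])
    W.append(np.r_[g,zb]);c=p
    for k,a in enumerate(W):
        d=a-c;print("[%.4f, %.4f, %.4f, 0, 0, %.4f, 0],"%(np.cos(y)*d[0]+np.sin(y)*d[1],np.sin(y)*d[0]-np.cos(y)*d[1],-d[2],w/n));y-=w/n;c=a
E
python3 - <<'E'
from h import *
from cell import bot
plan(bot.sense(),"L",2.87,2.87)
E
```

```text
[0.0000, 0.0000, -0.0419, 0, 0, -0.1310, 0],
[0.0132, 0.0139, -0.0000, 0, 0, -0.1310, 0],
[0.0112, 0.0155, -0.0000, 0, 0, -0.1310, 0],
[0.0091, 0.0168, -0.0000, 0, 0, -0.1310, 0],
[0.0068, 0.0179, -0.0000, 0, 0, -0.1310, 0],
[0.0044, 0.0186, -0.0000, 0, 0, -0.1310, 0],
[0.0020, 0.0190, -0.0000, 0, 0, -0.1310, 0],
[0.0000, 0.0000, 0.0440, 0, 0, -0.1310, 0],
```

carry_out:
  increments:
    - [0,-0.005,-0.042,0,0,0,0]
    - [0.0132,0.0189,0,0,0,-0.15,0]
    - [0.0112,0.0155,0,0,0,-0.15,0]
    - [0.0091,0.0168,0,0,0,-0.15,0]
    - [0.0068,0.0179,0,0,0,-0.15,0]
    - [0.0044,0.0186,0,0,0,-0.15,0]
    - [0.002,0.019,0,0,0,-0.15,0]
    - [0,0,0,0,0,-0.15,0]
    - [0,0,0,0,0,0,0]
    - [0,0,0,0,0,0,0]

```text
t: 4.25
position: [0.5113, 0.123, 0.1916]
ee_rot: [3.141, 0.002, 2.88]
ft_force: [0.4, 0.1, -0.5]
finger_gap: 0.007
grasp_force: 0.0
```

```bash
python3 - <<'E'
from h import *
from cell import bot
s=bot.sense();moment(s,"L");go(s,"L",2.87,2.87)
E
```

```text
t 4.25 pos [0.5113 0.123  0.1916] yaw 2.880 F [ 0.4249  0.1195 -0.5346] M [-0.0055 -0.0673  0.0177] rxF 0.005 +Mz 0.023
target [0.5037 0.1274] tool shift 0.0084 0.0022  |0.009|  wz 0.010  z now 0.1916
```

carry_out:
  increments:
    - [0.0084,0.0022,0,0,0,0.01,0]
    - [0,0,0.022,0,0,0,0]
    - [0,0,0.022,0,0,0,0]
    - [0,0,0,0,0,0,0]
    - [0.0026,0.0035,0,0,0,0.12,0]
    - [0.0026,0.0035,0,0,0,0.12,0]
    - [0.0026,0.0035,0,0,0,0.12,0]
    - [0.0026,0.0035,0,0,0,0.12,0]
    - [0.0026,0.0035,0,0,0,0.12,0]
    - [0.0026,0.0035,0,0,0,0.12,0]

```text
t: 5.25
position: [0.5007, 0.1528, 0.1477]
ee_rot: [-3.14, -0.0, 2.146]
ft_force: [-2.9, -2.0, 1.5]
finger_gap: 0.006
grasp_force: 1.5
```

```bash
python3 - <<'E'
from h import *
from cell import bot
s=bot.sense();moment(s,"L");y=s["ee_rot"][2];go(s,"L",y,y)
E
```

```text
t 5.25 pos [0.5007 0.1528 0.1477] yaw 2.146 F [-2.9474 -2.0434  1.4616] M [-0.2953  0.429   0.0181] rxF 0.105 +Mz 0.123
target [0.502  0.1532] tool shift -0.0004 0.0013  |0.001|  wz 0.000  z now 0.1477
```

carry_out:
  increments:
    - [0.0026,0.0035,0,0,0,0.12,0]
    - [0.0026,0.0035,0,0,0,0.12,0]
    - [0.0026,0.0035,0,0,0,0.12,0]
    - [0.0026,0.0035,0,0,0,0.12,0]
    - [0.0026,0.0035,0,0,0,0.12,0]
    - [0,0,0,0,0,0,0]
    - [0,-0.005,0,0,0,0,0]
    - [0,0,-0.045,0,0,-0.15,0]
    - [0,0,0,0,0,-0.15,0]
    - [0,0,0,0,0,-0.15,0]

```text
t: 6.25
position: [0.5096, 0.1709, 0.1942]
ee_rot: [3.137, 0.002, 2.011]
ft_force: [-0.3, -0.3, -0.6]
finger_gap: 0.004
grasp_force: 0.0
```

```bash
python3 - <<'E'
from h import *
from cell import bot
s=bot.sense();moment(s,"L");go(s,"R",2.07,2.07)
E
```

```text
t 6.25 pos [0.5096 0.1709 0.1942] yaw 2.011 F [-0.3453 -0.3029 -0.5638] M [-0.0993  0.0398  0.0016] rxF 0.018 +Mz 0.020
target [0.4513 0.0158] tool shift -0.1154 -0.1188  |0.166|  wz -0.059  z now 0.1942
```

carry_out:
  increments:
    - [-0.0289,-0.0297,0,0,0,0,0]
    - [-0.0289,-0.0297,0,0,0,0,0]
    - [-0.0288,-0.0297,0,0,0,0,0]
    - [-0.0288,-0.0297,0,0,0,0,0]
    - [0,0,0,0,0,-0.06,0]
    - [0,0,0,0,0,0,0]
    - [0,0,0.023,0,0,0,0]
    - [0,0,0.023,0,0,0,0]
    - [0,0,0,0,0,0,0]
    - [0,0,0,0,0,0,0]

```text
t: 7.25
position: [0.4488, 0.017, 0.1461]
ee_rot: [-3.141, -0.0, 2.064]
ft_force: [0.7, -0.1, 0.3]
finger_gap: 0.006
grasp_force: 0.0
```

```bash
python3 - <<'E'
from h import *
from cell import bot
s=bot.sense();moment(s,"R");go(s,"R",2.07,2.07)
E
```

```text
t 7.25 pos [0.4488 0.017  0.1461] yaw 2.064 F [ 0.6571 -0.0829  0.2538] M [ 0.0121  0.0143 -0.0111] rxF -0.006 +Mz -0.018
target [0.4513 0.0158] tool shift -0.0021 0.0016  |0.003|  wz -0.006  z now 0.1461
```

carry_out:
  increments:
    - [-0.002,0.0016,-0.001,0,0,0,0]
    - [0.0026,0.0035,0,0,0,0.12,0]
    - [0.0026,0.0035,0,0,0,0.12,0]
    - [0.0026,0.0035,0,0,0,0.12,0]
    - [0.0026,0.0035,0,0,0,0.12,0]
    - [0.0026,0.0035,0,0,0,0.12,0]
    - [0.0026,0.0035,0,0,0,0.12,0]
    - [0.0026,0.0035,0,0,0,0.12,0]
    - [0.0026,0.0035,0,0,0,0.12,0]
    - [0.0026,0.0035,0,0,0,0.12,0]

```text
t: 8.25
position: [0.4814, 0.039, 0.1481]
ee_rot: [-3.142, -0.001, 0.979]
ft_force: [-3.0, 3.8, 2.9]
finger_gap: 0.004
grasp_force: 2.2
```

```bash
python3 - <<'E'
from h import *
from cell import bot
s=bot.sense();moment(s,"R");y=s["ee_rot"][2];go(s,"R",y,y)
E
```

```text
t 8.25 pos [0.4814 0.039  0.1481] yaw 0.979 F [-3.0155  3.786   2.8618] M [0.4556 0.5498 0.0662] rxF 0.095 +Mz 0.161
target [0.4814 0.0388] tool shift -0.0001 0.0001  |0.000|  wz 0.000  z now 0.1481
```

```bash
python3 - <<'E'
from h import *
from cell import bot
plan(bot.sense(),"L",1.8,1.8)
E
```

```text
[0.0000, 0.0000, -0.0439, 0, 0, -0.1027, 0],
[0.0205, -0.0059, -0.0000, 0, 0, -0.1027, 0],
[0.0210, -0.0038, -0.0000, 0, 0, -0.1027, 0],
[0.0213, -0.0016, -0.0000, 0, 0, -0.1027, 0],
[0.0214, 0.0006, -0.0000, 0, 0, -0.1027, 0],
[0.0212, 0.0027, -0.0000, 0, 0, -0.1027, 0],
[0.0208, 0.0049, -0.0000, 0, 0, -0.1027, 0],
[0.0000, 0.0000, 0.0440, 0, 0, -0.1027, 0],
```

carry_out:
  increments:
    - [0,-0.005,0,0,0,0,0]
    - [0,0,-0.044,0,0,-0.1027,0]
    - [0.021,-0.0009,0,0,0,-0.1027,0]
    - [0.021,-0.0038,0,0,0,-0.1027,0]
    - [0.0213,-0.0016,0,0,0,-0.1027,0]
    - [0.0214,0.0006,0,0,0,-0.1027,0]
    - [0.0212,0.0027,0,0,0,-0.1027,0]
    - [0.0208,0.0049,0,0,0,-0.1027,0]
    - [0,0,0,0,0,-0.1027,0]
    - [0,0,0,0,0,0,0]

```text
t: 9.25
position: [0.5075, 0.1651, 0.1914]
ee_rot: [3.14, 0.0, 1.81]
ft_force: [0.2, 0.9, 0.2]
finger_gap: 0.008
grasp_force: 0.0
```

```bash
python3 - <<'E'
from h import *
from cell import bot
s=bot.sense();moment(s,"L");go(s,"L",1.8,1.8)
E
```

```text
t 9.25 pos [0.5075 0.1651 0.1914] yaw 1.810 F [0.243  0.854  0.1795] M [-0.039   0.0404 -0.0415] rxF -0.031 +Mz -0.072
target [0.5078 0.1644] tool shift -0.0007 0.0001  |0.001|  wz 0.010  z now 0.1914
```

carry_out:
  increments:
    - [0,0,0.022,0,0,0,0]
    - [0,0,0.022,0,0,0,0]
    - [0,0,0,0,0,0,0]
    - [0.0026,0.0035,0,0,0,0.12,0]
    - [0.0026,0.0035,0,0,0,0.12,0]
    - [0.0026,0.0035,0,0,0,0.12,0]
    - [0.0026,0.0035,0,0,0,0.12,0]
    - [0.0026,0.0035,0,0,0,0.12,0]
    - [0.0026,0.0035,0,0,0,0.12,0]
    - [0.0026,0.0035,0,0,0,0.12,0]

```text
t: 10.25
position: [0.5328, 0.1799, 0.1479]
ee_rot: [-3.14, -0.001, 0.959]
ft_force: [-3.1, 4.8, -0.7]
finger_gap: 0.007
grasp_force: 2.2
```

```bash
python3 - <<'E'
from h import *
from cell import bot
s=bot.sense();moment(s,"L");y=s["ee_rot"][2];go(s,"L",y,y)
f=bot.grab_frame("scene");np.savez("pics/sc4.npz",**f);cv2.imwrite("pics/sc4.png",cv2.resize(f["img"][170:370,230:470,::-1],None,fx=3,fy=3))
E
```

```text
t 10.25 pos [0.5328 0.1799 0.1479] yaw 0.959 F [-3.0977  4.8478 -0.6618] M [0.5879 0.5562 0.0089] rxF 0.096 +Mz 0.105
target [0.5338 0.1789] tool shift -0.0002 0.0014  |0.001|  wz 0.000  z now 0.1479
```

View pics/sc4.png

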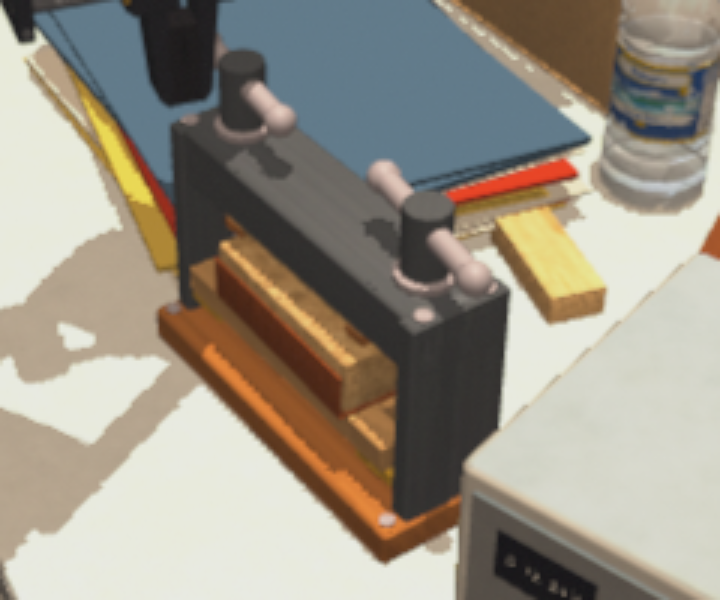

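The bars are parallel and the block is level, with a gap still under the packing. From here I'll advance slowly and read the force as I go.

carry_out:
  increments:
    - [0.0014,0.0022,0,0,0,0.06,0]
    - [0.0014,0.0022,0,0,0,0.06,0]
    - [0.0014,0.0017,0,0,0,0.06,0]
    - [0.0014,0.0017,0,0,0,0.06,0]
    - [0.0014,0.0017,0,0,0,0.06,0]
    - [0.0014,0.0017,0,0,0,0.06,0]
    - [0.0014,0.0017,0,0,0,0.06,0]
    - [0.0014,0.0017,0,0,0,0.06,0]
    - [0.0014,0.0017,0,0,0,0.06,0]
    - [0.0014,0.0017,0,0,0,0.06,0]

```text
t: 11.3
position: [0.5552, 0.1748, 0.1479]
ee_rot: [-3.141, -0.0, 0.363]
ft_force: [-2.2, 2.4, -0.0]
finger_gap: 0.006
grasp_force: 1.8
```

```bash
python3 - <<'E'
from h import *
from cell import bot
s=bot.sense();moment(s,"L");y=s["ee_rot"][2];go(s,"L",y,y)
plan(s,"R",.979+.25,.979+.25)
E
```

```text
t 11.3 pos [0.5552 0.1748 0.1479] yaw 0.363 F [-2.2263  2.4464 -0.0478] M [0.3916 0.4658 0.0027] rxF 0.117 +Mz 0.119
target [0.5548 0.1744] tool shift -0.0005 0.0003  |0.001|  wz 0.000  z now 0.1479
[0.0000, 0.0000, -0.0441, 0, 0, -0.1082, 0],
[-0.0227, 0.0142, -0.0000, 0, 0, -0.1082, 0],
[-0.0241, 0.0117, -0.0000, 0, 0, -0.1082, 0],
[-0.0253, 0.0090, -0.0000, 0, 0, -0.1082, 0],
[-0.0261, 0.0063, -0.0000, 0, 0, -0.1082, 0],
[-0.0266, 0.0034, -0.0000, 0, 0, -0.1082, 0],
[-0.0268, 0.0005, -0.0000, 0, 0, -0.1082, 0],
[0.0000, -0.0000, 0.0440, 0, 0, -0.1082, 0],
```

carry_out:
  increments:
    - [0,-0.005,0,0,0,0,0]
    - [0,0,-0.044,0,0,-0.1082,0]
    - [-0.0222,0.0192,0,0,0,-0.1082,0]
    - [-0.0241,0.0117,0,0,0,-0.1082,0]
    - [-0.0253,0.009,0,0,0,-0.1082,0]
    - [-0.0261,0.0063,0,0,0,-0.1082,0]
    - [-0.0266,0.0034,0,0,0,-0.1082,0]
    - [-0.0268,0.0005,0,0,0,-0.1082,0]
    - [0,0,0,0,0,-0.1082,0]
    - [0,0,0,0,0,0,0]

```text
t: 12.3
position: [0.4739, 0.036, 0.1917]
ee_rot: [3.14, -0.0, 1.231]
ft_force: [0.4, 0.5, 0.2]
finger_gap: 0.001
grasp_force: 0.0
```

```bash
python3 - <<'E'
from h import *
from cell import bot
s=bot.sense();moment(s,"R");go(s,"R",1.23,1.23)
E
```

```text
t 12.3 pos [0.4739 0.036  0.1917] yaw 1.231 F [0.3914 0.547  0.2018] M [-0.0574  0.0745 -0.0674] rxF -0.019 +Mz -0.087
target [0.4725 0.0367] tool shift 0.0002 -0.0015  |0.002|  wz 0.001  z now 0.1917
```

carry_out:
  increments:
    - [0,-0.001,0.022,0,0,0,0]
    - [0,0,0.022,0,0,0,0]
    - [0.0026,0.0035,0,0,0,0.12,0]
    - [0.0026,0.0035,0,0,0,0.12,0]
    - [0.0026,0.0035,0,0,0,0.12,0]
    - [0.0026,0.0035,0,0,0,0.12,0]
    - [0.0026,0.0035,0,0,0,0.12,0]
    - [0.0014,0.0017,0,0,0,0.06,0]
    - [0.0014,0.0017,0,0,0,0.06,0]
    - [0.0014,0.0017,0,0,0,0.06,0]

```text
t: 13.3
position: [0.5, 0.0375, 0.1466]
ee_rot: [-3.14, 0.001, 0.447]
ft_force: [-2.5, 3.0, -1.4]
finger_gap: 0.004
grasp_force: 1.7
```

```bash
python3 - <<'E'
from h import *
from cell import bot
s=bot.sense();moment(s,"R");y=s["ee_rot"][2];go(s,"R",y,y)
E
```

```text
t 13.3 pos [0.5    0.0375 0.1466] yaw 0.447 F [-2.4539  2.9905 -1.3688] M [ 0.3956  0.4798 -0.0092] rxF 0.130 +Mz 0.120
target [0.5004 0.0358] tool shift -0.0003 0.0017  |0.002|  wz 0.000  z now 0.1466
```

carry_out:
  increments:
    - [0.0012,0.0018,0,0,0,0.05,0]
    - [0.0012,0.0018,0,0,0,0.05,0]
    - [0.0012,0.0018,0,0,0,0.05,0]
    - [0.0012,0.0014,0,0,0,0.05,0]
    - [0.0011,0.0014,0,0,0,0.05,0]
    - [0.0011,0.0014,0,0,0,0.05,0]
    - [0.0011,0.0014,0,0,0,0.05,0]
    - [0.0011,0.0014,0,0,0,0.05,0]
    - [0.0011,0.0014,0,0,0,0.05,0]
    - [0.0011,0.0014,0,0,0,0.05,0]

```text
t: 14.3
position: [0.5145, 0.0255, 0.1466]
ee_rot: [-3.14, 0.002, -0.053]
ft_force: [-1.6, 3.4, -1.5]
finger_gap: 0.005
grasp_force: 1.7
```

```bash
python3 - <<'E'
from h import *
from cell import bot
s=bot.sense();moment(s,"R");y=s["ee_rot"][2];go(s,"R",y,y)
plan(s,"L",.363+.25,.363+.25)
E
```

```text
t 14.3 pos [0.5145 0.0255 0.1466] yaw -0.053 F [-1.5737  3.3818 -1.475 ] M [ 0.4939  0.4686 -0.0448] rxF 0.135 +Mz 0.090
target [0.5145 0.0245] tool shift 0.0000 0.0010  |0.001|  wz 0.000  z now 0.1466
[0.0000, -0.0000, -0.0454, 0, 0, -0.0832, 0],
[0.0061, -0.0252, -0.0000, 0, 0, -0.0832, 0],
[0.0082, -0.0246, -0.0000, 0, 0, -0.0832, 0],
[0.0102, -0.0239, -0.0000, 0, 0, -0.0832, 0],
[0.0121, -0.0229, -0.0000, 0, 0, -0.0832, 0],
[0.0140, -0.0218, -0.0000, 0, 0, -0.0832, 0],
[0.0158, -0.0206, -0.0000, 0, 0, -0.0832, 0],
[0.0000, 0.0000, 0.0440, 0, 0, -0.0832, 0],
```

carry_out:
  increments:
    - [0,-0.005,-0.045,0,0,-0.0832,0]
    - [0.0061,-0.0202,0,0,0,-0.0832,0]
    - [0.0082,-0.0246,0,0,0,-0.0832,0]
    - [0.0102,-0.0239,0,0,0,-0.0832,0]
    - [0.0121,-0.0229,0,0,0,-0.0832,0]
    - [0.014,-0.0218,0,0,0,-0.0832,0]
    - [0.0158,-0.0206,0,0,0,-0.0832,0]
    - [0,0,0,0,0,-0.0832,0]
    - [0,0,0.02,0,0,0,0]
    - [0,0,0.024,0,0,0,0]

```text
t: 15.3
position: [0.5484, 0.1778, 0.149]
ee_rot: [3.139, -0.003, 0.616]
ft_force: [0.3, -0.5, -0.7]
finger_gap: 0.004
grasp_force: 0.0
```

```bash
python3 - <<'E'
from h import *
from cell import bot
s=bot.sense();moment(s,"L");go(s,"L",.613,.613)
E
```

```text
t 15.3 pos [0.5484 0.1778 0.149 ] yaw 0.616 F [ 0.2927 -0.4885 -0.7455] M [-0.0357  0.1519 -0.0064] rxF -0.016 +Mz -0.022
target [0.5464 0.1778] tool shift -0.0016 -0.0013  |0.002|  wz 0.003  z now 0.1490
```

carry_out:
  increments:
    - [0.0006,0.0023,0.001,0,0,0.1,0]
    - [0.0022,0.0029,0,0,0,0.1,0]
    - [0.0022,0.0029,0,0,0,0.1,0]
    - [0.0022,0.0029,0,0,0,0.1,0]
    - [0.0022,0.0029,0,0,0,0.1,0]
    - [0.0014,0.0017,0,0,0,0.06,0]
    - [0.0014,0.0017,0,0,0,0.06,0]
    - [0.0014,0.0017,0,0,0,0.06,0]
    - [0.0011,0.0014,0,0,0,0.05,0]
    - [0.0011,0.0014,0,0,0,0.05,0]

```text
t: 16.3
position: [0.5664, 0.1617, 0.1464]
ee_rot: [-3.14, 0.003, -0.167]
ft_force: [-2.4, 6.6, -0.5]
finger_gap: 0.004
grasp_force: 2.6
```

```bash
python3 - <<'E'
from h import *
from cell import bot
s=bot.sense();moment(s,"L");y=s["ee_rot"][2];go(s,"L",y,y)
E
```

```text
t 16.3 pos [0.5664 0.1617 0.1464] yaw -0.167 F [-2.4044  6.6191 -0.5115] M [ 0.8906  0.5832 -0.0893] rxF 0.241 +Mz 0.151
target [0.5685 0.161 ] tool shift 0.0022 0.0003  |0.002|  wz 0.000  z now 0.1464
```

carry_out:
  increments:
    - [0.0015,0.0003,0,0,0,0.015,0]
    - [0.0008,0.0004,0,0,0,0.015,0]
    - [0.0004,0.0004,0,0,0,0.015,0]
    - [0.0004,0.0004,0,0,0,0.015,0]
    - [0.0003,0.0004,0,0,0,0.015,0]
    - [0.0003,0.0004,0,0,0,0.015,0]
    - [0.0003,0.0004,0,0,0,0.015,0]
    - [0.0003,0.0004,0,0,0,0.015,0]
    - [0.0003,0.0004,0,0,0,0.015,0]
    - [0.0003,0.0004,0,0,0,0.015,0]

```text
t: 17.3
position: [0.5707, 0.1568, 0.1466]
ee_rot: [-3.14, 0.002, -0.316]
ft_force: [-1.7, 4.5, -0.0]
finger_gap: 0.006
grasp_force: 2.1
```

```bash
python3 - <<'E'
from h import *
from cell import bot
s=bot.sense();moment(s,"L");y=s["ee_rot"][2];go(s,"L",y,y)
f=bot.grab_frame("scene");np.savez("pics/sc5.npz",**f);cv2.imwrite("pics/sc5.png",cv2.resize(f["img"][170:370,230:470,::-1],None,fx=3,fy=3))
s=bot.sense();moment(s,"L");plan(s,"R",-.053+.2,-.053+.2)
E
```

```text
t 17.3 pos [0.5707 0.1568 0.1466] yaw -0.316 F [-1.6553  4.4604 -0.0081] M [ 0.7663  0.5088 -0.1126] rxF 0.174 +Mz 0.061
target [0.5709 0.1561] tool shift 0.0004 0.0005  |0.001|  wz 0.000  z now 0.1466
t 17.35 pos [0.5708 0.1567 0.1467] yaw -0.316 F [-2.7984  5.8978 -0.5468] M [ 0.7499  0.4591 -0.0626] rxF 0.239 +Mz 0.176
[0.0000, -0.0000, -0.0453, 0, 0, -0.0579, 0],
[-0.0045, 0.0230, -0.0000, 0, 0, -0.0579, 0],
[-0.0058, 0.0227, -0.0000, 0, 0, -0.0579, 0],
[-0.0071, 0.0224, -0.0000, 0, 0, -0.0579, 0],
[-0.0084, 0.0219, -0.0000, 0, 0, -0.0579, 0],
[-0.0096, 0.0214, -0.0000, 0, 0, -0.0579, 0],
[-0.0109, 0.0208, -0.0000, 0, 0, -0.0579, 0],
[0.0000, 0.0000, 0.0440, 0, 0, -0.0579, 0],
```

View pics/sc5.png

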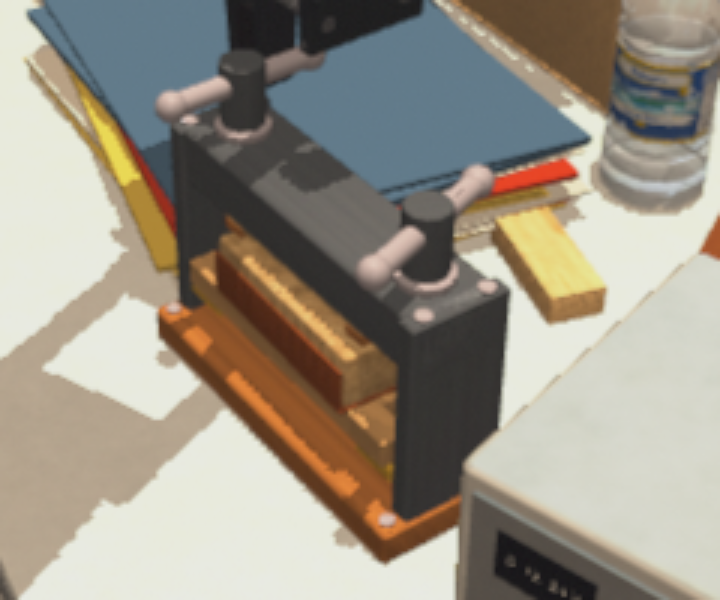

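The scene crop shows the block high up under the packing and both bars where I expect them. Single readings are noisy, so I'll average several while holding.

```bash
cat >> h.py <<'E'
def avg(bot,scr,n=6):
    A=[]
    for i in range(n):
        bot.grab_frame("top");s=bot.sense();r=s["position"][:2]-AX[scr];F=s["ft_force"];A.append([*F[:2],s["torque"][2],r[0]*F[1]-r[1]*F[0]])
    A=np.array(A);m=A.mean(0);f=np.hypot(*m[:2])
    print("t",s["t"],"mean Fx,Fy,Mz,rxF",m,"total %.3f sd %.3f |F| %.2f lever %.4f"%(m[2]+m[3],(A[:,2]+A[:,3]).std()/n**.5,f,(m[2]+m[3])/f),"yaw %.3f"%s["ee_rot"][2]);return s
E
python3 - <<'E'
from h import *
from cell import bot
avg(bot,"L",8)
E
```

```text
t 17.75 mean Fx,Fy,Mz,rxF [-1.9007  4.7277 -0.067   0.1868] total 0.120 sd 0.013 |F| 5.10 lever 0.0235 yaw -0.315
```

carry_out:
  increments:
    - [0,-0.005,-0.045,0,0,-0.0579,0]
    - [-0.0045,0.028,0,0,0,-0.0579,0]
    - [-0.0058,0.0227,0,0,0,-0.0579,0]
    - [-0.0071,0.0224,0,0,0,-0.0579,0]
    - [-0.0084,0.0219,0,0,0,-0.0579,0]
    - [-0.0096,0.0214,0,0,0,-0.0579,0]
    - [-0.0109,0.0208,0,0,0,-0.0579,0]
    - [0,0,0,0,0,-0.0579,0]
    - [0,0,0.02,0,0,0,0]
    - [0,0,0.024,0,0,0,0]

```text
t: 18.75
position: [0.5123, 0.0278, 0.149]
ee_rot: [3.14, -0.004, 0.147]
ft_force: [0.1, 0.3, -0.8]
finger_gap: 0.009
grasp_force: 0.0
```

```bash
python3 - <<'E'
from h import *
from cell import bot
s=bot.sense();moment(s,"R");go(s,"R",.147,.147)
E
```

```text
t 18.75 pos [0.5123 0.0278 0.149 ] yaw 0.147 F [ 0.1116  0.2625 -0.7918] M [0.0028 0.1932 0.021 ] rxF 0.004 +Mz 0.025
target [0.5096 0.0298] tool shift -0.0024 -0.0024  |0.003|  wz 0.000  z now 0.1490
```

carry_out:
  increments:
    - [-0.001,0.0005,0.001,0,0,0.08,0]
    - [0.0018,0.0018,0,0,0,0.08,0]
    - [0.0018,0.0023,0,0,0,0.08,0]
    - [0.0014,0.0017,0,0,0,0.06,0]
    - [0.0014,0.0017,0,0,0,0.06,0]
    - [0.0011,0.0014,0,0,0,0.05,0]
    - [0.0011,0.0014,0,0,0,0.05,0]
    - [0.0011,0.0014,0,0,0,0.05,0]
    - [0.0011,0.0014,0,0,0,0.05,0]
    - [0.0011,0.0014,0,0,0,0.05,0]

```text
t: 19.75
position: [0.5187, 0.0127, 0.1466]
ee_rot: [-3.14, 0.002, -0.464]
ft_force: [-0.1, 4.0, -1.0]
finger_gap: 0.007
grasp_force: 1.7
```

```bash
python3 - <<'E'
from h import *
from cell import bot
s=avg(bot,"R");y=s["ee_rot"][2];go(s,"R",y,y)
plan(s,"L",-.315+.2,-.315+.2)
E
```

```text
t 20.05 mean Fx,Fy,Mz,rxF [-1.027   4.8259 -0.0537  0.1719] total 0.118 sd 0.010 |F| 4.93 lever 0.0239 yaw -0.460
target [0.5208 0.0111] tool shift 0.0022 -0.0001  |0.002|  wz 0.000  z now 0.1467
[0.0000, -0.0000, -0.0453, 0, 0, -0.0432, 0],
[-0.0027, -0.0262, -0.0000, 0, 0, -0.0432, 0],
[-0.0016, -0.0263, -0.0000, 0, 0, -0.0432, 0],
[-0.0005, -0.0264, -0.0000, 0, 0, -0.0432, 0],
[0.0007, -0.0264, -0.0000, 0, 0, -0.0432, 0],
[0.0018, -0.0263, -0.0000, 0, 0, -0.0432, 0],
[0.0029, -0.0262, -0.0000, 0, 0, -0.0432, 0],
[0.0000, -0.0000, 0.0440, 0, 0, -0.0432, 0],
```

carry_out:
  increments:
    - [0.0016,0.0008,0,0,0,0.03,0]
    - [0.0016,0.0008,0,0,0,0.03,0]
    - [0.0007,0.0008,0,0,0,0.03,0]
    - [0.0007,0.0008,0,0,0,0.03,0]
    - [0.0007,0.0008,0,0,0,0.03,0]
    - [0.0007,0.0008,0,0,0,0.03,0]
    - [0.0007,0.0008,0,0,0,0.03,0]
    - [0.0007,0.0008,0,0,0,0.03,0]
    - [0.0007,0.0008,0,0,0,0.03,0]
    - [0.0007,0.0008,0,0,0,0.03,0]

```text
t: 21.05
position: [0.5215, 0.0007, 0.1468]
ee_rot: [-3.141, 0.001, -0.762]
ft_force: [-1.4, 5.3, 0.6]
finger_gap: 0.007
grasp_force: 2.3
```

```bash
python3 - <<'E'
from h import *
from cell import bot
s=avg(bot,"R");y=s["ee_rot"][2];go(s,"R",y,y)
plan(s,"L",-.315+.2,-.315+.2)
E
```

```text
t 21.35 mean Fx,Fy,Mz,rxF [-1.7999  5.4371 -0.0975  0.1934] total 0.096 sd 0.011 |F| 5.73 lever 0.0167 yaw -0.761
target [0.5218 0.0002] tool shift 0.0004 0.0001  |0.000|  wz 0.000  z now 0.1467
[0.0000, -0.0000, -0.0453, 0, 0, -0.0807, 0],
[-0.0110, -0.0258, -0.0000, 0, 0, -0.0807, 0],
[-0.0089, -0.0266, -0.0000, 0, 0, -0.0807, 0],
[-0.0067, -0.0273, -0.0000, 0, 0, -0.0807, 0],
[-0.0045, -0.0277, -0.0000, 0, 0, -0.0807, 0],
[-0.0023, -0.0280, -0.0000, 0, 0, -0.0807, 0],
[0.0000, -0.0281, -0.0000, 0, 0, -0.0807, 0],
[0.0000, -0.0000, 0.0440, 0, 0, -0.0807, 0],
```

```bash
sed -i 's/^R0,S0=.028/R0,S0=.024/' h.py; cat >> h.py <<'E'
def angle(f,scr):
    K=f["mtx"];v,u=np.mgrid[:480,:640];d=f["depth"]
    P=np.stack([(u-K[0,2])/K[0,0]*d,-(v-K[1,2])/K[1,1]*d,-d],-1).reshape(-1,3)@f["pose"][:3,:3].T+f["pose"][:3,3]
    r=np.linalg.norm(P[:,:2]-AX[scr],axis=1)
    b=P[(d.ravel()>0)&(r<.055)&(r>.017)&(P[:,2]>.166)&(P[:,2]<.181)][:,:2]
    w,V=np.linalg.eigh(np.cov(b.T));e=V[:,1];print(scr,len(b),"bar angle %.3f"%np.arctan2(e[1],e[0]),"width",w**.5)
E
python3 - <<'E'
from h import *
from cell import bot
s=bot.sense()
plan(s,"L",-.315+.2,-.315+.2)
f=bot.grab_frame("scene");angle(f,"R");angle(f,"L");f=bot.grab_frame("top");angle(f,"L")
E
```

```text
[0.0000, -0.0000, -0.0453, 0, 0, -0.0807, 0],
[-0.0116, -0.0255, -0.0000, 0, 0, -0.0807, 0],
[-0.0095, -0.0263, -0.0000, 0, 0, -0.0807, 0],
[-0.0073, -0.0270, -0.0000, 0, 0, -0.0807, 0],
[-0.0051, -0.0275, -0.0000, 0, 0, -0.0807, 0],
[-0.0029, -0.0278, -0.0000, 0, 0, -0.0807, 0],
[-0.0007, -0.0280, -0.0000, 0, 0, -0.0807, 0],
[0.0000, -0.0000, 0.0440, 0, 0, -0.0807, 0],
R 246 bar angle 2.575 width [0.0106 0.0285]
L 260 bar angle 2.794 width [0.003  0.0349]
L 419 bar angle 2.803 width [0.0036 0.0345]
```

carry_out:
  increments:
    - [-0.002,-0.005,-0.045,0,0,-0.0807,0]
    - [-0.0096,-0.0205,0,0,0,-0.0807,0]
    - [-0.0095,-0.0263,0,0,0,-0.0807,0]
    - [-0.0073,-0.027,0,0,0,-0.0807,0]
    - [-0.0051,-0.0275,0,0,0,-0.0807,0]
    - [-0.0029,-0.0278,0,0,0,-0.0807,0]
    - [-0.0007,-0.028,0,0,0,-0.0807,0]
    - [0,0,0,0,0,-0.0807,0]
    - [0,0,0.02,0,0,0,0]
    - [0,0,0.024,0,0,0,0]

```text
t: 22.45
position: [0.5661, 0.1623, 0.1489]
ee_rot: [3.141, -0.005, -0.114]
ft_force: [-0.3, -0.2, -0.4]
finger_gap: 0.005
grasp_force: 0.0
```

```bash
python3 - <<'E'
from h import *
from cell import bot
s=bot.sense();moment(s,"L");go(s,"L",-.115,-.115)
f=bot.grab_frame("scene");angle(f,"R");f=bot.grab_frame("top");angle(f,"R")
for t in(.03,.05,.06,.08): c,s=np.cos(t),np.sin(t);print(t,R0*(c-1)+S0*s,R0*s+S0*(1-c))
E
```

```text
t 22.45 pos [0.5661 0.1623 0.1489] yaw -0.114 F [-0.2724 -0.1918 -0.3607] M [0.0351 0.1799 0.0568] rxF -0.000 +Mz 0.057
target [0.5635 0.1631] tool shift -0.0027 -0.0005  |0.003|  wz 0.001  z now 0.1489
R 371 bar angle 2.351 width [0.0029 0.0348]
R 447 bar angle 2.353 width [0.0036 0.0347]
0.03 0.0006940950647343491 0.0007304662117586886
0.05 0.0011445167273401316 0.0012288689432145723
0.06 0.0013659671107118486 0.001481423467029372
0.08 0.001801236259538425 0.0019931125571485877
```

carry_out:
  increments:
    - [-0.001,0.0018,0.001,0,0,0.08,0]
    - [0.0004,0.002,0,0,0,0.08,0]
    - [0.0014,0.0015,0,0,0,0.06,0]
    - [0.0012,0.0012,0,0,0,0.05,0]
    - [0.0012,0.0012,0,0,0,0.05,0]
    - [0.0012,0.0012,0,0,0,0.05,0]
    - [0.0012,0.0012,0,0,0,0.05,0]
    - [0.0012,0.0012,0,0,0,0.05,0]
    - [0.0007,0.0007,0,0,0,0.03,0]
    - [0.0007,0.0007,0,0,0,0.03,0]

```text
t: 23.55
position: [0.5682, 0.1484, 0.148]
ee_rot: [-3.138, -0.0, -0.647]
ft_force: [0.6, 7.4, -3.2]
finger_gap: 0.005
grasp_force: 3.3
```

```bash
python3 - <<'E'
from h import *
from cell import bot
s=avg(bot,"L");y=s["ee_rot"][2];go(s,"L",y,y)
E
```

```text
t 23.85 mean Fx,Fy,Mz,rxF [ 1.346   7.0334 -0.0944  0.2119] total 0.118 sd 0.010 |F| 7.16 lever 0.0164 yaw -0.645
target [0.5703 0.1468] tool shift 0.0025 -0.0001  |0.003|  wz 0.000  z now 0.1480
```

carry_out:
  increments:
    - [0.0012,0.0007,0,0,0,0.03,0]
    - [0.0012,0.0007,0,0,0,0.03,0]
    - [0.0012,0.0007,0,0,0,0.03,0]
    - [0.0009,0.0007,0,0,0,0.03,0]
    - [0.0007,0.0007,0,0,0,0.03,0]
    - [0.0007,0.0007,0,0,0,0.03,0]
    - [0.0007,0.0007,0,0,0,0.03,0]
    - [0.0007,0.0007,0,0,0,0.03,0]
    - [0.0007,0.0007,0,0,0,0.03,0]
    - [0.0007,0.0007,0,0,0,0.03,0]

```text
t: 24.85
position: [0.5702, 0.1378, 0.1485]
ee_rot: [-3.137, 0.0, -0.946]
ft_force: [2.7, 9.4, -1.3]
finger_gap: 0.007
grasp_force: 3.8
```

```bash
python3 - <<'E'
from h import *
from cell import bot
s=avg(bot,"L");y=s["ee_rot"][2];go(s,"L",y,y)
plan(s,"R",-.79+.2,-.79+.2)
E
```

```text
t 25.15 mean Fx,Fy,Mz,rxF [ 2.7301  8.7241 -0.0937  0.3024] total 0.209 sd 0.014 |F| 9.14 lever 0.0228 yaw -0.945
target [0.5701 0.1368] tool shift 0.0007 0.0006  |0.001|  wz 0.000  z now 0.1485
[0.0000, -0.0000, -0.0435, 0, 0, -0.0444, 0],
[0.0115, 0.0201, -0.0000, 0, 0, -0.0444, 0],
[0.0106, 0.0206, -0.0000, 0, 0, -0.0444, 0],
[0.0097, 0.0211, -0.0000, 0, 0, -0.0444, 0],
[0.0087, 0.0215, -0.0000, 0, 0, -0.0444, 0],
[0.0078, 0.0218, -0.0000, 0, 0, -0.0444, 0],
[0.0068, 0.0222, -0.0000, 0, 0, -0.0444, 0],
[-0.0000, -0.0000, 0.0440, 0, 0, -0.0444, 0],
```

The left screw has begun to bear: its moment rose from 0.12 to 0.21 N·m. Now the right.

carry_out:
  increments:
    - [0,-0.005,-0.043,0,0,-0.0444,0]
    - [0.0115,0.0251,0,0,0,-0.0444,0]
    - [0.0106,0.0206,0,0,0,-0.0444,0]
    - [0.0097,0.0211,0,0,0,-0.0444,0]
    - [0.0087,0.0215,0,0,0,-0.0444,0]
    - [0.0078,0.0218,0,0,0,-0.0444,0]
    - [0.0068,0.0222,0,0,0,-0.0444,0]
    - [0,0,0,0,0,-0.0444,0]
    - [0,0,0.02,0,0,0,0]
    - [0,0,0.024,0,0,0,0]

```text
t: 26.15
position: [0.5191, 0.0054, 0.1481]
ee_rot: [-3.14, -0.006, -0.591]
ft_force: [-0.2, -0.3, 0.6]
finger_gap: 0.005
grasp_force: 0.0
```

```bash
python3 - <<'E'
from h import *
from cell import bot
s=bot.sense();moment(s,"R");go(s,"R",-.59,-.59)
f=bot.grab_frame("top");angle(f,"L");f=bot.grab_frame("scene");angle(f,"L")
E
```

```text
t 26.15 pos [0.5191 0.0054 0.1481] yaw -0.591 F [-0.2165 -0.3138  0.6349] M [ 0.0437  0.135  -0.012 ] rxF -0.010 +Mz -0.022
target [0.5183 0.0087] tool shift -0.0024 -0.0023  |0.003|  wz -0.001  z now 0.1481
L 433 bar angle 2.240 width [0.0036 0.0346]
L 278 bar angle 2.237 width [0.0028 0.0349]
```

carry_out:
  increments:
    - [-0.001,0.0003,0,0,0,0.05,0]
    - [0.0005,0.0003,0,0,0,0.05,0]
    - [0.0007,0.0005,0,0,0,0.03,0]
    - [0.0007,0.0007,0,0,0,0.03,0]
    - [0.0007,0.0007,0,0,0,0.03,0]
    - [0.0007,0.0007,0,0,0,0.03,0]
    - [0.0007,0.0007,0,0,0,0.03,0]
    - [0.0005,0.0005,0,0,0,0.02,0]
    - [0.0005,0.0005,0,0,0,0.02,0]
    - [0.0005,0.0005,0,0,0,0.02,0]

```text
t: 27.25
position: [0.5176, 0.0004, 0.1468]
ee_rot: [-3.138, -0.0, -0.902]
ft_force: [2.8, 7.9, 3.6]
finger_gap: 0.001
grasp_force: 3.4
```

```bash
python3 - <<'E'
from h import *
from cell import bot
s=avg(bot,"R");y=s["ee_rot"][2];go(s,"R",y,y)
E
```

```text
t 27.55 mean Fx,Fy,Mz,rxF [ 2.0851  6.2402 -0.0331  0.2057] total 0.173 sd 0.018 |F| 6.58 lever 0.0262 yaw -0.901
target [ 0.5186 -0.0017] tool shift 0.0023 0.0005  |0.002|  wz 0.000  z now 0.1468
```

carry_out:
  increments:
    - [0.0005,0.0003,0,0,0,0.01,0]
    - [0.0005,0.0003,0,0,0,0.01,0]
    - [0.0005,0.0003,0,0,0,0.01,0]
    - [0.0005,0.0003,0,0,0,0.01,0]
    - [0.0003,0.0003,0,0,0,0.01,0]
    - [0.0003,0.0003,0,0,0,0.01,0]
    - [0.0003,0.0003,0,0,0,0.01,0]
    - [0.0003,0.0003,0,0,0,0.01,0]
    - [0,0,0,0,0,0,0]
    - [0,0,0,0,0,0,0]

```text
t: 28.55
position: [0.5174, -0.0025, 0.1466]
ee_rot: [-3.138, 0.001, -0.981]
ft_force: [2.0, 10.1, 3.6]
finger_gap: 0.004
grasp_force: 4.4
```

```bash
python3 - <<'E'
from h import *
from cell import bot
s=avg(bot,"R",8);y=s["ee_rot"][2];go(s,"R",y,y)
plan(s,"L",-.903+.15,-.903+.15)
E
```

```text
t 28.95 mean Fx,Fy,Mz,rxF [ 2.813  10.6386 -0.0818  0.3554] total 0.274 sd 0.010 |F| 11.00 lever 0.0249 yaw -0.981
target [ 0.5182 -0.0044] tool shift 0.0020 0.0004  |0.002|  wz 0.000  z now 0.1466
[0.0000, -0.0000, -0.0454, 0, 0, -0.0285, 0],
[-0.0147, -0.0213, -0.0000, 0, 0, -0.0285, 0],
[-0.0140, -0.0217, -0.0000, 0, 0, -0.0285, 0],
[-0.0134, -0.0221, -0.0000, 0, 0, -0.0285, 0],
[-0.0128, -0.0225, -0.0000, 0, 0, -0.0285, 0],
[-0.0121, -0.0228, -0.0000, 0, 0, -0.0285, 0],
[-0.0115, -0.0232, -0.0000, 0, 0, -0.0285, 0],
[0.0000, -0.0000, 0.0440, 0, 0, -0.0285, 0],
```

The right is firm at 0.27 N·m, roughly 50 N. I'll go back to the left and check it.

carry_out:
  increments:
    - [0,-0.005,-0.045,0,0,-0.0285,0]
    - [-0.0147,-0.0163,0,0,0,-0.0285,0]
    - [-0.014,-0.0217,0,0,0,-0.0285,0]
    - [-0.0134,-0.0221,0,0,0,-0.0285,0]
    - [-0.0128,-0.0225,0,0,0,-0.0285,0]
    - [-0.0121,-0.0228,0,0,0,-0.0285,0]
    - [-0.0115,-0.0232,0,0,0,-0.0285,0]
    - [0,0,0,0,0,-0.0285,0]
    - [0,0,0.02,0,0,0,0]
    - [0,0,0.024,0,0,0,0]

```text
t: 29.95
position: [0.5706, 0.1406, 0.1474]
ee_rot: [-3.14, -0.003, -0.752]
ft_force: [7.2, 4.3, 8.4]
finger_gap: 0.006
grasp_force: 5.0
```

```bash
python3 - <<'E'
from h import *
from cell import bot
s=bot.sense();moment(s,"L");go(s,"L",-.753,-.753)
f=bot.grab_frame("top");angle(f,"R");f=bot.grab_frame("scene");angle(f,"R")
E
```

```text
t 29.95 pos [0.5706 0.1406 0.1474] yaw -0.752 F [7.2403 4.2643 8.3577] M [ 0.7882 -0.7555 -0.062 ] rxF 0.157 +Mz 0.095
target [0.5706 0.1432] tool shift -0.0018 -0.0019  |0.003|  wz 0.001  z now 0.1474
R 451 bar angle 2.263 width [0.0036 0.0346]
R 364 bar angle 2.259 width [0.0029 0.0347]
```

carry_out:
  increments:
    - [-0.0015,-0.0015,-0.001,0,0,0.03,0]
    - [0.0006,0.0006,0,0,0,0.03,0]
    - [0.0007,0.0007,0,0,0,0.03,0]
    - [0.0007,0.0007,0,0,0,0.03,0]
    - [0.0007,0.0007,0,0,0,0.03,0]
    - [0.0003,0.0003,0,0,0,0.01,0]
    - [0.0003,0.0003,0,0,0,0.01,0]
    - [0.0003,0.0003,0,0,0,0.01,0]
    - [0,0,0,0,0,0,0]
    - [0,0,0,0,0,0,0]

```text
t: 31.05
position: [0.5696, 0.1392, 0.1477]
ee_rot: [-3.139, 0.001, -0.933]
ft_force: [3.8, 7.3, -3.2]
finger_gap: 0.006
grasp_force: 3.6
```

```bash
python3 - <<'E'
from h import *
from cell import bot
s=avg(bot,"L",8);y=s["ee_rot"][2];go(s,"L",y,y)
E
```

```text
t 31.45 mean Fx,Fy,Mz,rxF [ 4.3897  6.9808 -0.035   0.2424] total 0.207 sd 0.009 |F| 8.25 lever 0.0251 yaw -0.933
target [0.5702 0.1372] tool shift 0.0019 0.0008  |0.002|  wz 0.000  z now 0.1477
```

carry_out:
  increments:
    - [0.0005,0.0004,0,0,0,0.01,0]
    - [0.0005,0.0004,0,0,0,0.01,0]
    - [0.0005,0.0004,0,0,0,0.01,0]
    - [0.0003,0.0003,0,0,0,0.01,0]
    - [0.0003,0.0003,0,0,0,0.01,0]
    - [0,0,0,0,0,0,0]
    - [0,0,0,0,0,0,0]
    - [0,0,0,0,0,0,0]
    - [0,0,0,0,0,0,0]
    - [0,0,0,0,0,0,0]

```text
t: 32.45
position: [0.5693, 0.1373, 0.1478]
ee_rot: [-3.138, 0.002, -0.983]
ft_force: [3.7, 10.8, -3.5]
finger_gap: 0.005
grasp_force: 4.4
```

```bash
python3 - <<'E'
from h import *
from cell import bot
s=avg(bot,"L",8)
E
```

```text
t 32.85 mean Fx,Fy,Mz,rxF [ 3.5459 10.6616 -0.091   0.3633] total 0.272 sd 0.012 |F| 11.24 lever 0.0242 yaw -0.983
```

Both screws read about 0.27 N·m, so both are snug. I'll withdraw clear of the press.

carry_out:
  increments:
    - [0,-0.006,0,0,0,0,0]
    - [0,-0.002,-0.02,0,0,0,0]
    - [0,0,-0.04,0,0,0,0]
    - [0,0,-0.04,0,0,0,0]
    - [0,0,-0.03,0,0,0,0]
    - [0,0,0,0,0,0,0]
    - [0,0,0,0,0,0,0]
    - [0,0,0,0,0,0,0]
    - [0,0,0,0,0,0,0]
    - [0,0,0,0,0,0,0]

```text
t: 33.85
position: [0.5751, 0.1397, 0.2763]
ee_rot: [3.139, 0.001, -0.983]
ft_force: [1.3, 0.3, -0.1]
finger_gap: 0.009
grasp_force: 0.0
```

```bash
python3 - <<'E'
from h import *
from cell import bot
s=bot.sense();moment(s,"L")
f=bot.grab_frame("scene");angle(f,"L");angle(f,"R");cv2.imwrite("pics/sc6.png",cv2.resize(f["img"][170:370,230:470,::-1],None,fx=3,fy=3))
E
```

```text
t 33.85 pos [0.5751 0.1397 0.2763] yaw -0.983 F [ 1.27    0.3437 -0.0565] M [ 0.0606  0.1707 -0.0335] rxF 0.017 +Mz -0.017
L 277 bar angle 2.253 width [0.0029 0.0349]
R 367 bar angle 2.261 width [0.003  0.0347]
```

View pics/sc6.png

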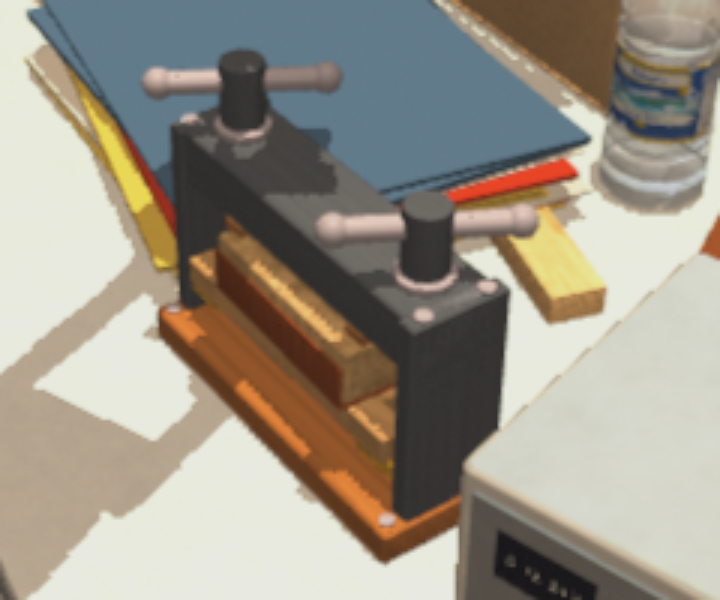

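Both bars stand parallel, at 2.25 and 2.26 rad. They have turned the same amount, and the implied block top of about 95 mm lies within the packing's range. The pushes of about 0.25 N·m were held by the screws, so both are loaded and level. I'm handing in.

```bash
python3 -c "
from cell import bot
print(bot.job_done())"
```

```text
the job is handed in; nothing more can be done
None
```

I handed the job in at about 34 s, with both screws snug at roughly 0.27 N·m (estimated 50 N on each nut), the platform about level and the gripper clear; the system gave no verdict, and I estimated the nut loads from push force.

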